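# Sweep the cookie cutters into the tray

### The job

Tidy up after baking: with the fingers, sweep the three star-shaped cookie cutters along the worktop and through the open side of the low dark metal tray, until all three lie flat and wholly inside it. Only push them, do not lift any of them, and leave the kitchen timer, the small pot, the garlic bulb and the teaspoon where they are.

Things in the scene. Friction and masses are not known exactly. Their poses are not given: they have to be found in the camera images.
- tray: Low dark metal tray, fixed, at the robot's right, its open side facing roughly +y. Origin: middle of its underside; own x from the open side (-x) to the back wall (+x), z up. Floor 2 mm thick, x -85 to +85 mm, inside y -110 to +110 mm; a ramp rises to it from the worktop over x -101 to -85 mm. Three walls 4 mm thick, 30 mm high with their rolled rim.
- cutter_near: Loose star-shaped tin cookie cutter, an open thin-walled outline with rounded points, bare metal, 59 mm across (no part over 31 mm from its middle), 20 mm high, about 30 g, lying flat on the worktop; slides easily and stays put against a closed finger that pushes it square on. Origin: middle of its underside, z up. At the start the one nearest the tray.
- cutter_mid: Loose star-shaped tin cookie cutter, an open thin-walled outline with rounded points, bare metal, 59 mm across (no part over 31 mm from its middle), 20 mm high, about 30 g, lying flat on the worktop; slides easily and stays put against a closed finger that pushes it square on. Origin: middle of its underside, z up. At the start the middle one of the three.
- cutter_far: Loose star-shaped tin cookie cutter, an open thin-walled outline with rounded points, bare metal, 59 mm across (no part over 31 mm from its middle), 20 mm high, about 30 g, lying flat on the worktop; slides easily and stays put against a closed finger that pushes it square on. Origin: middle of its underside, z up. At the start the one farthest from the tray.
- timer: Loose wind-up kitchen timer, cream over a red foot, 62 mm in diameter, 61 mm high, standing beside the cutters. Origin: middle of its underside. Leave it alone.
- pot: Loose small round closed pot with a cream lid, 63 mm in diameter, 34 mm high, standing beside the cutters. Origin: middle of its underside. Leave it alone.
- garlic: Loose garlic bulb, 60 mm wide, 58 mm high, standing beside the cutters. Origin: middle of its underside. Leave it alone.
- spoon: Loose metal teaspoon, 130 x 26 x 11 mm, lying beside the cutters. Origin: middle of its underside, x along its length. Leave it alone.
Things that resemble listed ones, but are neither listed nor needed, are in the scene too. Leave any orange look-alike of the cutter_mid alone. What is shaped like the cutter_far but red is not meant.

How it is judged:
By the outcome, as a careful person would: the job done as asked, in the order asked, and still so for the second after the job is handed in, with the robot touching nothing.
It also fails if it takes over 72 s, if anything falls off the work surface, if the arm or the gripper's body presses on something with over 40 N, if the wrist force passes 120 N, or if a joint passes its speed limit or range.

### The arm

A 6-joint arm with a two-finger parallel gripper is mounted at the origin on a cart in front of the work surface, level with it; the furniture and walls round the work are solid. World frame = base frame: x ahead of the robot, y to its left, z up, the work surface at z = 0. Lengths are in m, angles in rad, forces in N, time in s.
With the tool pointing down it reaches from about 0.325 to 0.85 m from the base axis. Payload 15.5 kg.
Tool frame: the origin (TCP) lies midway between the tips of the shut fingers; the grasp point (between the pads) lies 19 mm behind it; z points along the fingers, y is the line along which they close (so a half turn about z gives the same grasp; the last joint's range is limited). The gripper opens to 91 mm and grips with 3 to 60 N. Pads are 32 mm wide; open, the fingers measure 118 mm over their backs; the gripper's body (76 mm by 178 mm) begins 60 mm behind the grasp point.
Start: joints at [1.046, 0.494, 1.345, -0, 1.302, -0.096], TCP at [0.26, 0.568, 0.214] pointing down, gripper open.
Joint ranges: [-2.91, 2.91], [-0.82, 2.16], [0.22, 2.67], [-1.22, 4.37], [0.12, 2.79], [-3.08, 3.08]. Speed limits (rad/s): [1.89, 1.89, 2.57, 3.01, 3.01, 3.01].

### API

Orientations are given as a unit quaternion [x, y, z, w].
In Python, from bench import arm gives the robot as it stands.
- The arm moves only by the tool send_rows, never from a script. Its argument "deltas" is a list of rows, each a list of 7 numbers: the shift along the tool's x, y, z in m, then the turn, a rotation vector about the tool's x, y, z in rad, then the closure in counts, from 0 (fully open) to 255 (shut). In form: [[x, y, z, wx, wy, wz, fingers], ...]. A call has exactly 5 rows; each row shifts and turns the commanded pose from where the row before left it, along the tool's axes as they then stand; what a row does not reach is not made up. A row lasts 1/10 s, in which the tool goes at most 50 mm and 8.59 degrees, less where a joint would pass 70% of its speed; a pose out of reach is approached as far as the arm can. A call with a gripper value outside its range is refused whole. The fingers move at their own pace and stop on an object; the grip force is fixed at half the most. Time passes only in rows, so rows that do not move let the fingers close, or fill a call up. It gives the time, the measured TCP pose, the force, the opening and the grip force at its end, in the units of the state.
- arm.read_state(): the state, without advancing time (a new reading comes with each control period).
- arm.camera(name): name is "scene" or "top" or "wrist"; returns the picture (420x560x3 uint8, blue, green, red); there is no depth.
- arm.get_calibration(name): a dict with "fx", "fy", "cx", "cy" (pixels), "D" ([k1, k2, p1, p2, k3] as OpenCV has them; the pictures are not rectified), "origin" and "rotation" of the camera in the world. Camera axes: x right, y down, z forward; pixel columns grow to the right and rows downward; lengths in m; the calibration is good to about 2 mm. A picture is of the moment at which its call begins: read the wrist's pose just before it. get_calibration takes no time and is no camera call; for the wrist camera it gives the pose at the moment of the call.
- arm.job_done(): hands the job in; it is judged then, once.
The state is a dict: "time": time; "joints": joint angles; "dq": joint speeds; "tau": joint torques, N m; "ee_pos": TCP position; "orientation": TCP orientation; "wrist_force": force on the tool from outside, world axes, zero at the start; "wrist_torque": the same for the moment, N m; "opening": finger opening in m; "grip_force": force on a finger pad.
Only numpy, scipy, OpenCV 4.12 (cv2) and the standard library are available. Lean on these libraries where they do the work, as an engineer would, in place of code of your own. Each camera call takes 0.05 s, during which the arm holds its last target. There are 200 camera calls.

## Working session

There is one attempt and no reset: what is moved stays moved. The work goes in short steps, Python scripts to look and compute and a tool call to move; the robot and the scene stay as the last step left them, time stands still between calls to the robot, and variables do not carry over. Pictures are saved under pics/ and viewed, at most 10 in all, crops included, and the job is handed in when it is done.

Besides the shell and the picture viewer there is one more tool, called after "Emit:" by a JSON object that holds its "fn" and its "kwargs", one argument or row to a line. send_rows: Moves the arm, as the interface text tells. Its arguments: {"type":"object","properties":{"deltas":{"type":"array","items":{"type":"array","items":{"type":"number"}}}},"required":["deltas"]}

```bash
mkdir -p pics; cat > h.py <<'E'
import numpy as np,cv2
from bench import arm
def w2p(n,P,c=None):
    c=c or arm.get_calibration(n);R=np.array(c["rotation"]).reshape(3,3);K=np.array([[c["fx"],0,c["cx"]],[0,c["fy"],c["cy"]],[0,0,1]])
    rv=cv2.Rodrigues(R.T)[0];t=-R.T@np.array(c["origin"])
    return cv2.projectPoints(np.array(P,float).reshape(-1,1,3),rv,t,K,np.array(c["D"]))[0][:,0]
def p2w(n,uv,z,c=None):
    c=c or arm.get_calibration(n);R=np.array(c["rotation"]).reshape(3,3);K=np.array([[c["fx"],0,c["cx"]],[0,c["fy"],c["cy"]],[0,0,1]])
    q=cv2.undistortPoints(np.array(uv,float).reshape(-1,1,2),K,np.array(c["D"]))[:,0]
    d=np.c_[q,np.ones(len(q))]@R.T;o=np.array(c["origin"])
    return o+d*((z-o[2])/d[:,2])[:,None]
E
python3 - <<'E'
from h import *
for n in("top","scene"):
    cv2.imwrite(f"pics/{n}0.png",cv2.resize(arm.camera(n),(800,600)) if n=="top" else arm.camera(n)); print(n,arm.get_calibration(n))
s=arm.read_state();print(s["time"],s["ee_pos"],s["orientation"])
E
```

```text
top {'fx': 486.17775783566134, 'fy': 486.17775783566134, 'cx': 275.3005164485818, 'cy': 204.69224362515763, 'D': array([-0.03565462,  0.        ,  0.        ,  0.        ,  0.        ]), 'origin': array([0.11249376, 0.2972116 , 1.61074044]), 'rotation': array([-0.55702246,  0.82060925, -0.10413138,  0.07404796])}
scene {'fx': 404.31428859970333, 'fy': 404.31428859970333, 'cx': 272.50368551330496, 'cy': 212.89673186761118, 'D': array([0.01290297, 0.        , 0.        , 0.        , 0.        ]), 'origin': array([-0.13101965, -0.7392579 ,  0.5432837 ]), 'rotation': array([ 0.80161828, -0.248263  ,  0.15574717, -0.52107239])}
0.1 [0.26025706 0.56786081 0.21338061] [ 2.13255771e-01  9.76996245e-01 -5.32365121e-04 -1.70216998e-04]
```

View pics/top0.png

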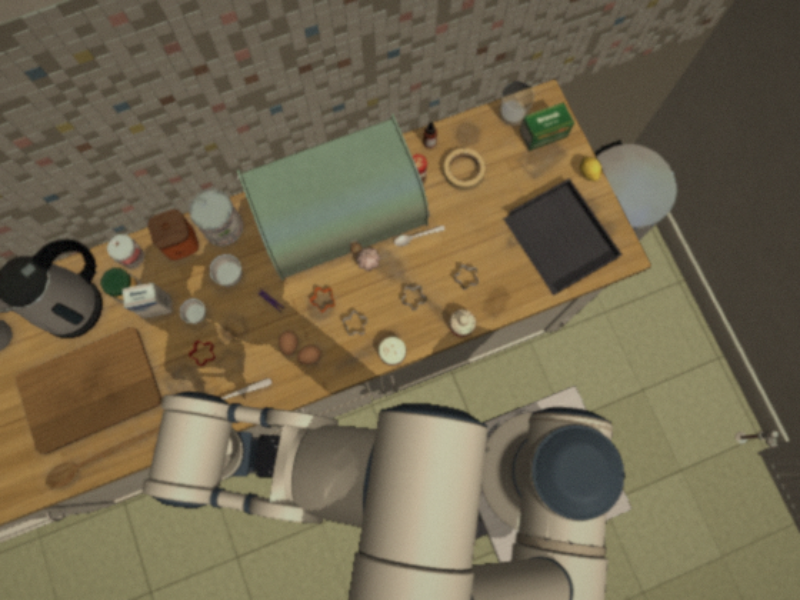

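View pics/scene0.png

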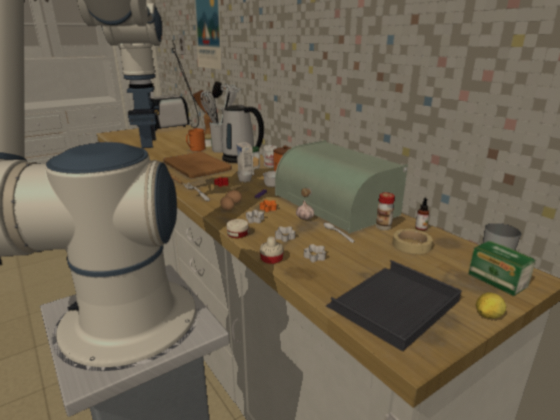

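The top view (800×600) shows the silver cutters at about (465,273), (413,294) and (353,320), with the tray centred near (563,236). The timer is at (462,322), the pot at (392,350), the garlic at (368,258) and the spoon at (420,236). The orange star at (320,298) and the red one at (203,352) are decoys. The scene view agrees with this.

```bash
sed -i 's/R=np.array(c\["rotation"\]).reshape(3,3)/R=Rotation.from_quat(c["rotation"]).as_matrix()/; 1a from scipy.spatial.transform import Rotation' h.py
python3 - <<'E'
from h import *
im=cv2.imread("pics/top0.png")[160:380,300:640]
cv2.imwrite("pics/crop0.png",cv2.resize(im,None,fx=2.35,fy=2.35,interpolation=cv2.INTER_CUBIC))
P={"near":(465,273,.02),"mid":(413,294,.02),"far":(353,320,.02),"timer":(462,322,.03),"pot":(392,350,.034),"garlic":(368,258,.03),"spoonL":(397,241,.005),"spoonR":(445,229,.005),"t1":(508,218,.03),"t2":(567,182,.03),"t3":(619,248,.03),"t4":(558,290,.03),"orange":(320,298,.02),"edge":(462,345,0),"edge2":(650,265,0),"bin":(425,225,.0)}
for k,(u,v,z) in P.items(): print(k,p2w("top",[[u*.7,v*.7]],z)[0].round(3))
E
```

```text
near [ 0.484 -0.025  0.02 ]
mid [0.482 0.11  0.02 ]
far [0.476 0.264 0.02 ]
timer [0.375 0.03  0.03 ]
pot [0.374 0.206 0.034]
garlic [0.602 0.178 0.03 ]
spoonL [0.624 0.094 0.005]
spoonR [ 0.609 -0.026  0.005]
t1 [ 0.571 -0.174  0.03 ]
t2 [ 0.604 -0.348  0.03 ]
t3 [ 0.403 -0.391  0.03 ]
t4 [ 0.363 -0.21   0.03 ]
orange [0.555 0.318 0.02 ]
edge [0.329 0.047 0.   ]
edge2 [ 0.341 -0.455  0.   ]
bin [0.639 0.014 0.   ]
```

View pics/crop0.png

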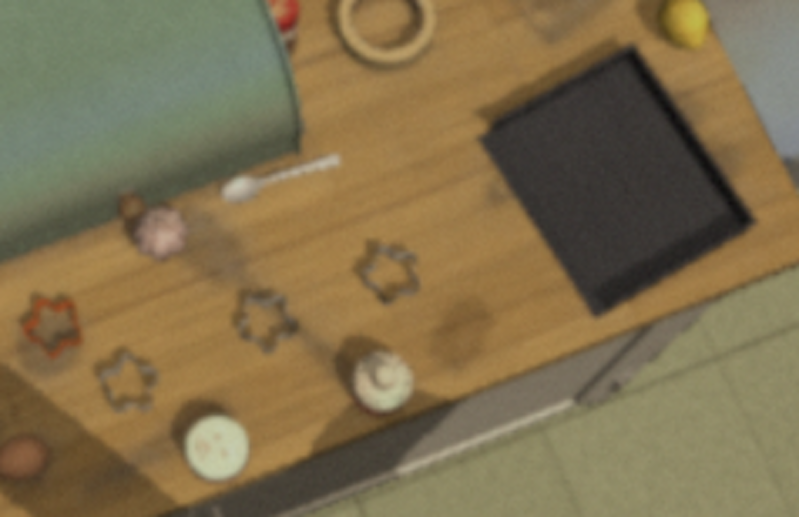

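The crop confirms the centres: near (466,275), mid (413,296) and far (354,322) in full-frame pixels. The tray's open edge runs from (508,218) to (555,292). I'll push with a half-open fork, which cradles each star. I'm turning the tool and approaching behind the near cutter now.

Emit:
{"fn": "send_rows", "kwargs": {
  "deltas": [
    [0,0,0,0,0,0.14,157],
    [0,0,0,0,0,0.14,157],
    [0,0,0,0,0,0.14,157],
    [0,0,0,0,0,0.14,157],
    [0,0,0,0,0,0.14,157]
  ]
}}

```text
time: 0.6
ee_pos: [0.2603, 0.568, 0.2136]
orientation: [0.538, 0.843, -0.0, 0.0]
wrist_force: [1.1, 0.6, 0.1]
opening: 0.0538
grip_force: 0.0
```

Emit:
{"fn": "send_rows", "kwargs": {
  "deltas": [
    [0,0,0,0,0,0.13,157],
    [0,0,0,0,0,0.13,157],
    [-0.038,0.008,0.006,0,0,0,157],
    [-0.038,0.008,0.006,0,0,0,157],
    [-0.038,0.008,0.006,0,0,0,157]
  ]
}}

```text
time: 1.1
ee_pos: [0.3046, 0.459, 0.1954]
orientation: [0.64, 0.768, -0.0, 0.0]
wrist_force: [0.9, 0.1, 0.3]
opening: 0.0352
grip_force: 0.0
```

Emit:
{"fn": "send_rows", "kwargs": {
  "deltas": [
    [-0.038,0.008,0.006,0,0,0,157],
    [-0.038,0.008,0.006,0,0,0,157],
    [-0.038,0.008,0.006,0,0,0,157],
    [-0.038,0.008,0.006,0,0,0,157],
    [-0.038,0.008,0.006,0,0,0,157]
  ]
}}

```text
time: 1.6
ee_pos: [0.3783, 0.2791, 0.1656]
orientation: [0.64, 0.768, -0.0, -0.0]
wrist_force: [0.8, -0.2, 0.6]
opening: 0.0348
grip_force: 0.0
```

Emit:
{"fn": "send_rows", "kwargs": {
  "deltas": [
    [-0.038,0.008,0.006,0,0,0,157],
    [-0.038,0.008,0.006,0,0,0,157],
    [-0.038,0.008,0.006,0,0,0,157],
    [-0.038,0.008,0.006,0,0,0,157],
    [-0.038,0.008,0.006,0,0,0,157]
  ]
}}

```text
time: 2.1
ee_pos: [0.4519, 0.0994, 0.1356]
orientation: [0.64, 0.768, -0.0, -0.0]
wrist_force: [0.0, 0.3, 0.8]
opening: 0.0353
grip_force: 0.0
```

Emit:
{"fn": "send_rows", "kwargs": {
  "deltas": [
    [-0.038,0.008,0.006,0,0,0,157],
    [-0.038,0.008,0.006,0,0,0,157],
    [0,0,0,0,0,0,157],
    [0,0,0,0,0,0,157],
    [0,0,0,0,0,0,157]
  ]
}}

```text
time: 2.6
ee_pos: [0.4806, 0.0297, 0.1239]
orientation: [0.64, 0.768, -0.0, -0.0]
wrist_force: [0.8, 0.6, 0.7]
opening: 0.0348
grip_force: 0.0
```

```bash
python3 - <<'E'
from h import *
s=arm.read_state();c=arm.get_calibration("wrist")
im=arm.camera("wrist")
R=Rotation.from_quat(s["orientation"]).as_matrix();print(s["ee_pos"],R.round(3),s["opening"],s["wrist_force"])
print(c["origin"])
for k,P in {"near":(.484,-.025,0.01),"mid":(.482,.11,.01),"t1":(.571,-.174,.03),"t4":(.363,-.21,.03)}.items():
    u=w2p("wrist",P,c)[0]; print(k,u); cv2.circle(im,tuple(int(x) for x in u),4,(0,0,255),1)
cv2.imwrite("pics/w1.png",im)
E
```

```text
[0.48056819 0.02970474 0.12387731] [[-0.18   0.984 -0.001]
 [ 0.984  0.18   0.   ]
 [ 0.    -0.001 -1.   ]] 0.034786299705852876 [0.76405112 0.57015782 0.74638735]
[0.46680001 0.10954947 0.2936642 ]
near [271.11746725 269.8055381 ]
mid [300.20156331 104.72744179]
t1 [335.37073717 438.21910005]
t4 [108.77534893 434.5200204 ]
```

View pics/w1.png

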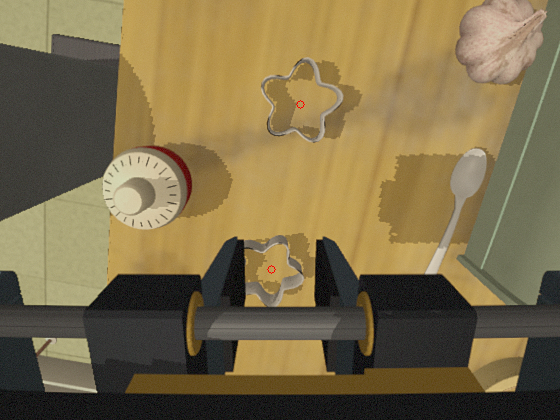

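The wrist view shows near centred at about (268,270) and mid at about (301,102), both within 2–3 mm of prediction. The timer is at (148,188), clear of the lane. I'm lowering the fork behind near and pushing along the tray axis.

Emit:
{"fn": "send_rows", "kwargs": {
  "deltas": [
    [0.004,-0.009,0.023,0,0,0,157],
    [0,0,0.023,0,0,0,157],
    [0,0,0.023,0,0,0,157],
    [0,0,0.023,0,0,0,157],
    [0,0,0.023,0,0,0,157]
  ]
}}

```text
time: 3.15
ee_pos: [0.4713, 0.0324, 0.0084]
orientation: [0.64, 0.769, 0.0, 0.0]
wrist_force: [0.2, -0.3, -0.5]
opening: 0.035
grip_force: 0.0
```

Emit:
{"fn": "send_rows", "kwargs": {
  "deltas": [
    [-0.008,0,0,0,0,0,157],
    [-0.008,0,0,0,0,0,157],
    [-0.01,0,0,0,0,0,157],
    [-0.012,0,0,0,0,0,157],
    [-0.012,0,0,0,0,0,157]
  ]
}}

```text
time: 3.65
ee_pos: [0.4812, -0.0191, 0.0097]
orientation: [0.64, 0.768, 0.0, 0.001]
wrist_force: [0.2, 0.1, 0.3]
opening: 0.035
grip_force: 0.2
```

Emit:
{"fn": "send_rows", "kwargs": {
  "deltas": [
    [-0.012,0,0,0,0,0,157],
    [-0.012,0,0,0,0,0,157],
    [-0.012,0,0,0,0,0,157],
    [-0.012,0,0,0,0,0,157],
    [-0.012,0,0,0,0,0,157]
  ]
}}

```text
time: 4.15
ee_pos: [0.4914, -0.0778, 0.0089]
orientation: [0.64, 0.768, -0.0, -0.0]
wrist_force: [0.1, 0.7, 0.3]
opening: 0.0351
grip_force: 0.2
```

```bash
python3 - <<'E'
from h import *
s=arm.read_state();c=arm.get_calibration("wrist")
im=arm.camera("wrist")
print(s["ee_pos"],c["origin"])
for k,P in {"t1":(.571,-.174,.03),"t4":(.363,-.21,.03),"tgt":(.535,-.315,.01)}.items():
    u=w2p("wrist",P,c)[0]; print(k,u); cv2.circle(im,tuple(int(x) for x in u),4,(0,0,255),1)
t=arm.camera("top")[110:270,200:460]
cv2.imwrite("pics/w2.png",np.hstack([im[:,80:480],cv2.resize(t,(400,420))]))
E
```

```text
[ 0.49140052 -0.07783987  0.00887214] [0.4776228  0.00203157 0.17864578]
t1 [390.41437393 467.96447281]
t4 [  7.7405632  459.84842833]
tgt [279.03707046 575.39931409]
```

View pics/w2.png

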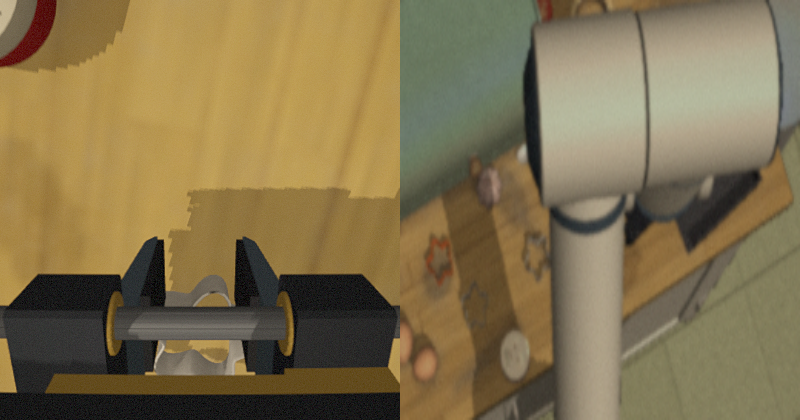

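The star is cradled in the fork, with one point between the fingers at about (290,285) in the wrist frame. I'm pushing on into the tray.

Emit:
{"fn": "send_rows", "kwargs": {
  "deltas": [
    [-0.01,0,0,0,0,0,157],
    [-0.012,0,0,0,0,0,157],
    [-0.012,0,0,0,0,0,157],
    [-0.012,0,0,0,0,0,157],
    [-0.012,0,0,0,0,0,157]
  ]
}}

```text
time: 4.75
ee_pos: [0.5019, -0.135, 0.0089]
orientation: [0.64, 0.768, 0.0, 0.0]
wrist_force: [-0.3, 0.0, -0.4]
opening: 0.035
grip_force: 0.2
```

Emit:
{"fn": "send_rows", "kwargs": {
  "deltas": [
    [-0.012,0,0,0,0,0,157],
    [-0.012,0,0,0,0,0,157],
    [-0.012,0,0,0,0,0,157],
    [-0.012,0,0,0,0,0,157],
    [-0.012,0,0,0,0,0,157]
  ]
}}

```text
time: 5.25
ee_pos: [0.5127, -0.1939, 0.0089]
orientation: [0.64, 0.768, 0.0, -0.0]
wrist_force: [-0.3, 0.3, -0.2]
opening: 0.0348
grip_force: 0.1
```

Emit:
{"fn": "send_rows", "kwargs": {
  "deltas": [
    [-0.012,0,0,0,0,0,157],
    [-0.012,0,0,0,0,0,157],
    [-0.012,0,0,0,0,0,157],
    [-0.012,0,0,0,0,0,157],
    [-0.012,0,0,0,0,0,157]
  ]
}}

```text
time: 5.75
ee_pos: [0.5235, -0.2529, 0.0089]
orientation: [0.64, 0.768, 0.0, -0.0]
wrist_force: [-0.6, 0.5, -0.1]
opening: 0.0351
grip_force: 0.1
```

Emit:
{"fn": "send_rows", "kwargs": {
  "deltas": [
    [-0.008,0,0,0,0,0,157],
    [-0.006,0,0,0,0,0,157],
    [-0.003,0,0,0,0,0,157],
    [-0.003,0,0,0,0,0,157],
    [0,0,0,0,0,0,157]
  ]
}}

```text
time: 6.25
ee_pos: [0.527, -0.2717, 0.0089]
orientation: [0.64, 0.768, -0.0, 0.0]
wrist_force: [0.8, 0.5, 0.6]
opening: 0.0349
grip_force: 0.0
```

Emit:
{"fn": "send_rows", "kwargs": {
  "deltas": [
    [0.02,0,0,0,0,0,157],
    [0.04,0,0,0,0,0,157],
    [0,0,-0.04,0,0,0,157],
    [0,0,-0.04,0,0,0,157],
    [0,0,-0.035,0,0,0.13,157]
  ]
}}

```text
time: 6.75
ee_pos: [0.516, -0.2119, 0.1257]
orientation: [0.689, 0.725, 0.0, 0.0]
wrist_force: [0.5, -0.3, -0.1]
opening: 0.0349
grip_force: 0.0
```

Emit:
{"fn": "send_rows", "kwargs": {
  "deltas": [
    [0,0,0,0,0,0.13,157],
    [0.038,-0.006,0,0,0,0,157],
    [0.038,-0.006,0,0,0,0,157],
    [0.038,-0.006,0,0,0,0,157],
    [0.038,-0.006,0,0,0,0,157]
  ]
}}

```text
time: 7.25
ee_pos: [0.5037, -0.0575, 0.124]
orientation: [0.734, 0.679, 0.0, -0.0]
wrist_force: [0.8, -0.6, -0.0]
opening: 0.0351
grip_force: 0.0
```

Emit:
{"fn": "send_rows", "kwargs": {
  "deltas": [
    [0.038,-0.006,0,0,0,0,157],
    [0.038,-0.006,0,0,0,0,157],
    [0.038,-0.006,0,0,0,0,157],
    [0.038,-0.006,0,0,0,0,157],
    [0.038,-0.006,0,0,0,0,157]
  ]
}}

```text
time: 7.75
ee_pos: [0.4887, 0.1344, 0.124]
orientation: [0.734, 0.679, -0.0, 0.0]
wrist_force: [1.0, -0.5, 0.2]
opening: 0.035
grip_force: 0.0
```

Emit:
{"fn": "send_rows", "kwargs": {
  "deltas": [
    [0.038,-0.006,0,0,0,0,157],
    [0,0,0,0,0,0,157],
    [0,0,0,0,0,0,157],
    [0,0,0,0,0,0,157],
    [0,0,0,0,0,0,157]
  ]
}}

```text
time: 8.25
ee_pos: [0.4863, 0.1701, 0.1239]
orientation: [0.735, 0.678, -0.0, -0.0]
wrist_force: [0.3, -0.2, -0.7]
opening: 0.0352
grip_force: 0.0
```

```bash
python3 - <<'E'
from h import *
s=arm.read_state();c=arm.get_calibration("wrist")
im=arm.camera("wrist")
R=Rotation.from_quat(s["orientation"]).as_matrix();print(s["ee_pos"],R.round(3))
for k,P in {"mid":(.482,.11,0.01),"far":(.476,.264,.01)}.items():
    u=w2p("wrist",P,c)[0]; print(k,u); cv2.circle(im,tuple(int(x) for x in u),4,(0,0,255),1)
t=arm.camera("top")
x=np.linspace(-.085,.085,2)
for p in w2p("top",[(.571,-.174,.03),(.604,-.348,.03),(.403,-.391,.03),(.363,-.21,.03),(.535,-.315,.02)]): cv2.circle(t,tuple(int(x) for x in p),1,(0,0,255),-1)
t=t[110:230,310:450]
cv2.imwrite("pics/w3.png",np.hstack([cv2.resize(im,None,fx=.7,fy=.7)[:,:310],cv2.resize(t,(343,294),interpolation=cv2.INTER_CUBIC)]))
E
```

```text
[0.48633309 0.17009906 0.1239184 ] [[ 0.08   0.997 -0.   ]
 [ 0.997 -0.08  -0.   ]
 [-0.    -0.    -1.   ]]
mid [279.38698352 276.19847784]
far [254.07444785  85.00473151]
```

View pics/w3.png

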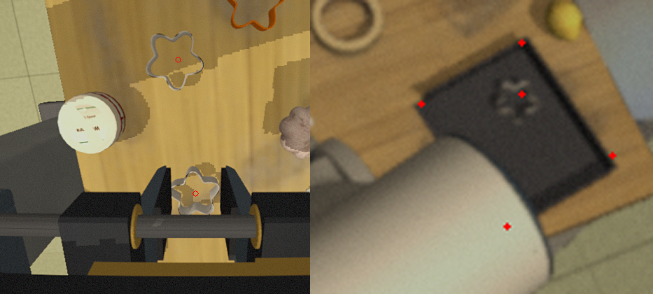

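The wrist view shows mid at its predicted spot, (195,193) in the panel. The top view shows near inside the tray, about 6 mm short of the target at (516,99) and well clear of the walls. I'm lowering the fork and pushing mid.

Emit:
{"fn": "send_rows", "kwargs": {
  "deltas": [
    [0,0,0.023,0,0,0,157],
    [0,0,0.023,0,0,0,157],
    [0,0,0.023,0,0,0,157],
    [0,0,0.023,0,0,0,157],
    [0,0,0.023,0,0,0,157]
  ]
}}

```text
time: 8.85
ee_pos: [0.4865, 0.1704, 0.0081]
orientation: [0.735, 0.678, 0.0, 0.0]
wrist_force: [-0.5, -0.6, -0.3]
opening: 0.035
grip_force: 0.0
```

Emit:
{"fn": "send_rows", "kwargs": {
  "deltas": [
    [-0.008,0,0,0,0,0,157],
    [-0.008,0,0,0,0,0,157],
    [-0.01,0,0,0,0,0,157],
    [-0.012,0,0,0,0,0,157],
    [-0.012,0,0,0,0,0,157]
  ]
}}

```text
time: 9.35
ee_pos: [0.4827, 0.12, 0.0097]
orientation: [0.735, 0.679, 0.001, 0.0]
wrist_force: [-0.8, 0.1, 1.0]
opening: 0.0353
grip_force: 0.1
```

Emit:
{"fn": "send_rows", "kwargs": {
  "deltas": [
    [-0.012,0,0,0,0,0,157],
    [-0.012,0,0,0,0,0,157],
    [-0.012,0,0,0,0,0,157],
    [-0.012,0,0,0,0,0,157],
    [-0.012,0,0,0,0,0,157]
  ]
}}

```text
time: 9.85
ee_pos: [0.4775, 0.0603, 0.0089]
orientation: [0.734, 0.679, -0.0, -0.0]
wrist_force: [-0.3, -0.3, 0.4]
opening: 0.0352
grip_force: 0.2
```

Emit:
{"fn": "send_rows", "kwargs": {
  "deltas": [
    [-0.012,0,0,0,0,0,157],
    [-0.012,0,0,0,0,0,157],
    [-0.012,0,0,0,0,0,157],
    [-0.012,0,0,0,0,0,157],
    [-0.012,0,0,0,0,0,157]
  ]
}}

```text
time: 10.35
ee_pos: [0.4728, 0.0005, 0.0089]
orientation: [0.734, 0.679, -0.0, 0.0]
wrist_force: [-0.4, 0.2, -0.5]
opening: 0.0351
grip_force: 0.1
```

Emit:
{"fn": "send_rows", "kwargs": {
  "deltas": [
    [-0.012,0,0,0,0,0,157],
    [-0.012,0,0,0,0,0,157],
    [-0.012,0,0,0,0,0,157],
    [-0.012,0,0,0,0,0,157],
    [-0.012,0,0,0,0,0,157]
  ]
}}

```text
time: 10.85
ee_pos: [0.468, -0.0593, 0.0089]
orientation: [0.734, 0.679, -0.0, -0.0]
wrist_force: [0.8, -0.2, 0.3]
opening: 0.0351
grip_force: 0.1
```

```bash
python3 - <<'E'
from h import *
cv2.imwrite("pics/w4.png",np.hstack([arm.camera("wrist")[150:,100:460],cv2.resize(arm.camera("scene")[150:350,180:460],(378,270))]))
E
```

```text
(no output)
```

View pics/w4.png

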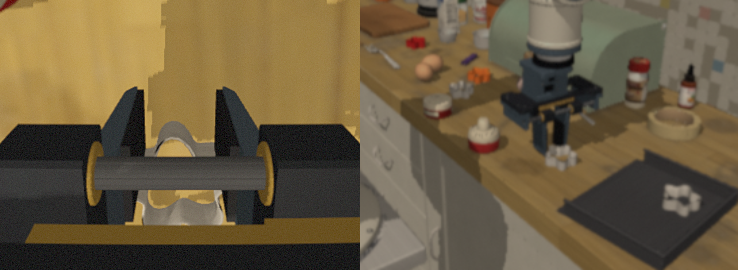

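Mid is cradled in front of the fork, at (178,175) on the left and (560,157) on the right, heading for the open side. Near lies flat in the tray at (682,200). I'm continuing the push.

Emit:
{"fn": "send_rows", "kwargs": {
  "deltas": [
    [-0.01,0,0,0,0,0,157],
    [-0.012,0,0,0,0,0,157],
    [-0.012,0,0,0,0,0,157],
    [-0.012,0,0,0,0,0,157],
    [-0.012,0,0,0,0,0,157]
  ]
}}

```text
time: 11.45
ee_pos: [0.4635, -0.1172, 0.0089]
orientation: [0.735, 0.679, 0.0, 0.0]
wrist_force: [-0.3, -0.0, -0.7]
opening: 0.0351
grip_force: 0.1
```

Emit:
{"fn": "send_rows", "kwargs": {
  "deltas": [
    [-0.012,0,0,0,0,0,157],
    [-0.012,0,0,0,0,0,157],
    [-0.012,0,0,0,0,0,157],
    [-0.012,0,0,0,0,0,157],
    [-0.012,0,0,0,0,0,157]
  ]
}}

```text
time: 11.95
ee_pos: [0.4588, -0.177, 0.0089]
orientation: [0.734, 0.679, -0.0, 0.0]
wrist_force: [0.5, 0.7, -0.9]
opening: 0.0351
grip_force: 0.1
```

Emit:
{"fn": "send_rows", "kwargs": {
  "deltas": [
    [-0.012,0,0,0,0,0,157],
    [-0.012,0,0,0,0,0,157],
    [-0.012,0,0,0,0,0,157],
    [-0.012,0,0,0,0,0,157],
    [-0.012,0,0,0,0,0,157]
  ]
}}

```text
time: 12.45
ee_pos: [0.454, -0.2367, 0.0089]
orientation: [0.734, 0.679, -0.0, -0.0]
wrist_force: [0.6, 0.9, 0.0]
opening: 0.0352
grip_force: 0.1
```

Emit:
{"fn": "send_rows", "kwargs": {
  "deltas": [
    [-0.012,0,0,0,0,0,157],
    [-0.012,0,0,0,0,0,157],
    [-0.008,0,0,0,0,0,157],
    [-0.006,0,0,0,0,0,157],
    [-0.003,0,0,0,0,0,157]
  ]
}}

```text
time: 12.95
ee_pos: [0.4508, -0.2771, 0.0089]
orientation: [0.735, 0.679, 0.0, 0.0]
wrist_force: [-0.2, 0.5, -1.0]
opening: 0.0353
grip_force: 0.1
```

Emit:
{"fn": "send_rows", "kwargs": {
  "deltas": [
    [0.02,0,0,0,0,0,157],
    [0.04,0,0,0,0,0,157],
    [0,0,-0.04,0,0,0,157],
    [0,0,-0.04,0,0,0,157],
    [0,0,-0.035,0,0,-0.08,157]
  ]
}}

```text
time: 13.45
ee_pos: [0.4556, -0.2161, 0.1256]
orientation: [0.706, 0.708, 0.0, -0.0]
wrist_force: [1.0, -0.8, -0.6]
opening: 0.0351
grip_force: 0.0
```

Emit:
{"fn": "send_rows", "kwargs": {
  "deltas": [
    [0.039,0.001,0,0,0,0,157],
    [0.039,0.001,0,0,0,0,157],
    [0.039,0.001,0,0,0,0,157],
    [0.039,0.001,0,0,0,0,157],
    [0.039,0.001,0,0,0,0,157]
  ]
}}

```text
time: 13.95
ee_pos: [0.46, -0.0201, 0.124]
orientation: [0.707, 0.708, 0.0, -0.0]
wrist_force: [0.9, 0.2, 0.2]
opening: 0.0354
grip_force: 0.0
```

Emit:
{"fn": "send_rows", "kwargs": {
  "deltas": [
    [0.039,0.001,0,0,0,0,157],
    [0.039,0.001,0,0,0,0,157],
    [0.039,0.001,0,0,0,0,157],
    [0.039,0.001,0,0,0,0,157],
    [0.039,0.001,0,0,0,0,157]
  ]
}}

```text
time: 14.45
ee_pos: [0.4647, 0.175, 0.124]
orientation: [0.707, 0.708, -0.0, -0.0]
wrist_force: [0.2, -0.4, 0.2]
opening: 0.0351
grip_force: 0.0
```

Emit:
{"fn": "send_rows", "kwargs": {
  "deltas": [
    [0.039,0.001,0,0,0,0,157],
    [0.039,0.001,0,0,0,0,157],
    [0.039,0.001,0,0,0,0,157],
    [0.039,0.001,0,0,0,0,157],
    [0,0,0,0,0,0,157]
  ]
}}

```text
time: 14.95
ee_pos: [0.4688, 0.3335, 0.1239]
orientation: [0.706, 0.709, 0.001, -0.0]
wrist_force: [0.2, -0.5, -0.1]
opening: 0.0349
grip_force: 0.0
```

```bash
python3 - <<'E'
from h import *
s=arm.read_state();c=arm.get_calibration("wrist")
im=arm.camera("wrist")
print(s["ee_pos"])
for k,P in {"far":(.476,.264,.01),"or":(.555,.318,.01)}.items():
    u=w2p("wrist",P,c)[0]; print(k,u); cv2.circle(im,tuple(int(x) for x in u),4,(0,0,255),1)
t=arm.camera("top")[110:230,310:450]
cv2.imwrite("pics/w5.png",np.hstack([cv2.resize(im,None,fx=.7,fy=.7),cv2.resize(t,(343,294),interpolation=cv2.INTER_CUBIC)]))
E
```

```text
[0.4688483  0.33346639 0.12389291]
far [286.71346402 286.2445676 ]
or [384.75969462 226.37971771]
```

View pics/w5.png

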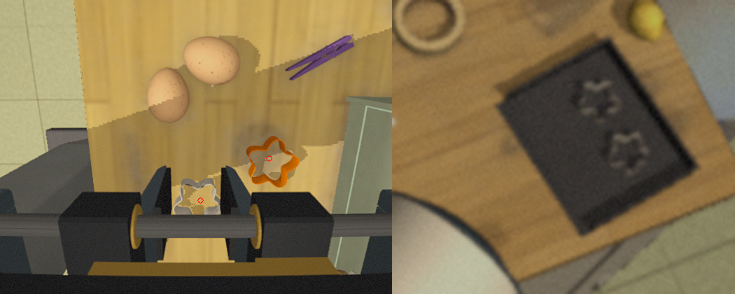

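The top crop shows near and mid lying flat in the tray at (598,100) and (628,150), away from the walls. The wrist view shows far at about (198,198) under the fork, with the orange decoy clear on its right. I'm lowering the fork and pushing far.

Emit:
{"fn": "send_rows", "kwargs": {
  "deltas": [
    [0,0.003,0.023,0,0,0,157],
    [0,0,0.023,0,0,0,157],
    [0,0,0.023,0,0,0,157],
    [0,0,0.023,0,0,0,157],
    [0,0,0.023,0,0,0,157]
  ]
}}

```text
time: 15.55
ee_pos: [0.4719, 0.3278, 0.0082]
orientation: [0.707, 0.707, -0.0, -0.0]
wrist_force: [-0.1, 0.4, -0.6]
opening: 0.0346
grip_force: 0.0
```

Emit:
{"fn": "send_rows", "kwargs": {
  "deltas": [
    [-0.008,0,0,0,0,0,157],
    [-0.008,0,0,0,0,0,157],
    [-0.01,0,0,0,0,0,157],
    [-0.012,0,0,0,0,0,157],
    [-0.012,0,0,0,0,0,157]
  ]
}}

```text
time: 16.05
ee_pos: [0.4725, 0.2781, 0.0097]
orientation: [0.707, 0.707, 0.001, 0.0]
wrist_force: [0.8, -0.2, 0.1]
opening: 0.0348
grip_force: 0.1
```

Emit:
{"fn": "send_rows", "kwargs": {
  "deltas": [
    [-0.012,0,0,0,0,0,157],
    [-0.012,0,0,0,0,0,157],
    [-0.012,0,0,0,0,0,157],
    [-0.012,0,0,0,0,0,157],
    [-0.012,0,0,0,0,0,157]
  ]
}}

```text
time: 16.55
ee_pos: [0.4722, 0.2182, 0.0089]
orientation: [0.707, 0.707, -0.0, -0.0]
wrist_force: [-0.4, 0.3, 0.6]
opening: 0.0351
grip_force: 0.1
```

Emit:
{"fn": "send_rows", "kwargs": {
  "deltas": [
    [-0.012,0,0,0,0,0,157],
    [-0.012,0,0,0,0,0,157],
    [-0.012,0,0,0,0,0,157],
    [-0.012,0,0,0,0,0,157],
    [-0.012,0,0,0,0,0,157]
  ]
}}

```text
time: 17.05
ee_pos: [0.4722, 0.1582, 0.0089]
orientation: [0.707, 0.707, -0.0, -0.0]
wrist_force: [-0.1, 0.6, 0.4]
opening: 0.035
grip_force: 0.1
```

Emit:
{"fn": "send_rows", "kwargs": {
  "deltas": [
    [-0.012,0,0,0,0,0,157],
    [-0.012,0,0,0,0,0,157],
    [-0.012,0,0,0,0,0,157],
    [-0.012,0,0,0,0,0,157],
    [-0.012,0,0,0,0,0,157]
  ]
}}

```text
time: 17.55
ee_pos: [0.4723, 0.0982, 0.0089]
orientation: [0.707, 0.707, -0.0, 0.0]
wrist_force: [-0.3, 0.0, 0.5]
opening: 0.0351
grip_force: 0.1
```

Emit:
{"fn": "send_rows", "kwargs": {
  "deltas": [
    [-0.012,0,0,0,0,0,157],
    [-0.012,0,0,0,0,0,157],
    [-0.012,0,0,0,0,0,157],
    [-0.012,0,0,0,0,0,157],
    [-0.012,0,0,0,0,0,157]
  ]
}}

```text
time: 18.05
ee_pos: [0.4724, 0.0382, 0.0089]
orientation: [0.707, 0.707, 0.0, 0.0]
wrist_force: [-0.4, 0.3, -0.5]
opening: 0.0349
grip_force: 0.1
```

```bash
python3 - <<'E'
from h import *
cv2.imwrite("pics/w6.png",np.hstack([arm.camera("wrist")[150:,100:460],cv2.resize(arm.camera("scene")[150:350,180:460],(378,270))]))
E
```

```text
(no output)
```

View pics/w6.png

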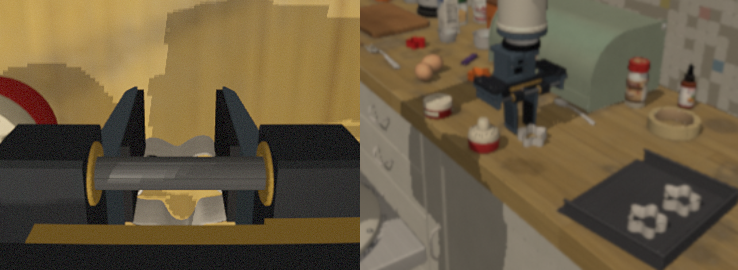

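Far is held in the fork, at (180,170) on the left and (533,135) on the right, passing clear of the timer. The other two are flat in the tray. I'm continuing the push.

Emit:
{"fn": "send_rows", "kwargs": {
  "deltas": [
    [-0.01,0,0,0,0,0,157],
    [-0.012,0,0,0,0,0,157],
    [-0.012,0,0,0,0,0,157],
    [-0.012,0,0,0,0,0,157],
    [-0.012,0,0,0,0,0,157]
  ]
}}

```text
time: 18.65
ee_pos: [0.4724, -0.0199, 0.0089]
orientation: [0.707, 0.707, 0.0, 0.0]
wrist_force: [-0.2, -0.3, 0.9]
opening: 0.035
grip_force: 0.1
```

Emit:
{"fn": "send_rows", "kwargs": {
  "deltas": [
    [-0.012,0,0,0,0,0,157],
    [-0.012,0,0,0,0,0,157],
    [-0.012,0,0,0,0,0,157],
    [-0.012,0,0,0,0,0,157],
    [-0.012,0,0,0,0,0,157]
  ]
}}

```text
time: 19.15
ee_pos: [0.4724, -0.0798, 0.0089]
orientation: [0.707, 0.707, -0.0, -0.0]
wrist_force: [1.2, 0.1, 0.0]
opening: 0.0353
grip_force: 0.1
```

Emit:
{"fn": "send_rows", "kwargs": {
  "deltas": [
    [-0.012,0,0,0,0,0,157],
    [-0.012,0,0,0,0,0,157],
    [-0.012,0,0,0,0,0,157],
    [-0.012,0,0,0,0,0,157],
    [-0.012,0,0,0,0,0,157]
  ]
}}

```text
time: 19.65
ee_pos: [0.4725, -0.1398, 0.0089]
orientation: [0.707, 0.707, 0.0, -0.0]
wrist_force: [1.0, 0.7, -0.3]
opening: 0.0352
grip_force: 0.1
```

Emit:
{"fn": "send_rows", "kwargs": {
  "deltas": [
    [-0.012,0,0,0,0,0,157],
    [-0.012,0,0,0,0,0,157],
    [-0.012,0,0,0,0,0,157],
    [-0.012,0,0,0,0,0,157],
    [-0.012,0,0,0,0,0,157]
  ]
}}

```text
time: 20.15
ee_pos: [0.4726, -0.1998, 0.0089]
orientation: [0.707, 0.707, -0.0, -0.0]
wrist_force: [0.5, 0.3, 0.1]
opening: 0.035
grip_force: 0.1
```

Emit:
{"fn": "send_rows", "kwargs": {
  "deltas": [
    [-0.006,0,0,0,0,0,157],
    [-0.004,0,0,0,0,0,157],
    [-0.002,0,0,0,0,0,157],
    [0,0,0,0,0,0,157],
    [0.01,0,0,0,0,0,157]
  ]
}}

```text
time: 20.65
ee_pos: [0.4728, -0.201, 0.0089]
orientation: [0.707, 0.707, 0.0, 0.0]
wrist_force: [-0.1, 0.4, 0.1]
opening: 0.0354
grip_force: 0.0
```

Emit:
{"fn": "send_rows", "kwargs": {
  "deltas": [
    [0.03,0,0,0,0,0,157],
    [0.03,0,0,0,0,0,157],
    [0,0,-0.04,0,0,0,157],
    [0,0,-0.04,0,0,0,157],
    [0,0,-0.04,0,0,0,157]
  ]
}}

```text
time: 21.15
ee_pos: [0.4719, -0.1392, 0.1302]
orientation: [0.706, 0.708, -0.0, -0.001]
wrist_force: [-0.0, 0.1, 0.4]
opening: 0.0357
grip_force: 0.0
```

Emit:
{"fn": "send_rows", "kwargs": {
  "deltas": [
    [0.04,0,-0.01,0,0,0,157],
    [0.04,0,-0.01,0,0,0,157],
    [0.04,0,-0.01,0,0,0,157],
    [0.04,0,-0.01,0,0,0,157],
    [0.04,0,-0.01,0,0,0,157]
  ]
}}

```text
time: 21.65
ee_pos: [0.4713, 0.0616, 0.1793]
orientation: [0.707, 0.708, -0.0, -0.0]
wrist_force: [0.3, -0.1, -0.2]
opening: 0.0351
grip_force: 0.0
```

Emit:
{"fn": "send_rows", "kwargs": {
  "deltas": [
    [0.04,0,0,0,0,0,157],
    [0.04,0,0,0,0,0,157],
    [0.04,0,0,0,0,0,157],
    [0.04,0,0,0,0,0,157],
    [0,0,0,0,0,0,157]
  ]
}}

```text
time: 22.15
ee_pos: [0.471, 0.2238, 0.1788]
orientation: [0.705, 0.709, 0.0, -0.0]
wrist_force: [1.0, 0.3, 0.3]
opening: 0.0349
grip_force: 0.0
```

```bash
python3 - <<'E'
from h import *
t=arm.camera("top")[100:280,200:460]
cv2.imwrite("pics/w7.png",np.hstack([cv2.resize(t,(433,300),interpolation=cv2.INTER_CUBIC),cv2.resize(arm.camera("scene")[170:350,240:460],(367,300))]))
s=arm.read_state();print(s["time"],s["ee_pos"])
E
```

```text
22.25 [0.47109945 0.220312   0.17862655]
```

View pics/w7.png

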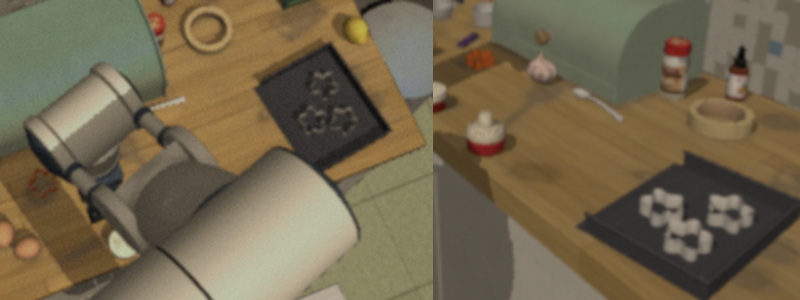

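The final views show all three cutters flat and fully inside the tray, at (322,82), (312,121) and (342,122) in the top crop. The timer, garlic and spoon are where they were, and the arm is clear.

```bash
python3 -c "from bench import arm; print(arm.job_done())"
```

```text
the job is handed in; nothing more can be done
None
```

All three silver cookie cutters lie flat and wholly inside the tray in the final camera views, pushed only and never lifted; the timer, pot, garlic and spoon were not touched, and the job was handed in at about 22 s.

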